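# Unlock the ring showcase and open its lid

## Task

Take the blue-headed key out of the velvet block, push it fully home into the lock of the ring showcase (the keyway with the blue ring round it) and turn it a quarter turn clockwise to its stop. Then raise the glass lid by its brass pull all the way open, where it stays by itself, and leave the key standing in the lock. Leave the other keys in the block and do not disturb the ring box or the ring cone.

Things in the scene. Friction and masses are not known exactly. Their poses are not given: they have to be found in the camera images.
- key_blue: Blue-headed key standing upright, loose, in the velvet block. Origin: centre of the underside of its brass collar; z up the key, x across the blade's width, y its thickness. Blade 12 (x) x 3 (y) mm, 28 mm long below the origin, fits either way round. Collar 19 x 8 mm, 6 mm high, rests on the block; head above it 27 (x) x 9 (y) mm, from 6 to 36 mm above the origin. 30 g.
- key_red: Key of another showcase, like the blue one but with a red head and a blade only 22 mm long, which does not work this lock; stands in the same velvet block. Same origin and axes.
- key_yellow: Key of another showcase, with a yellow head and a blade 22 mm long, which does not work this lock; stands in the same velvet block. Same origin and axes.
- key_block: Brown velvet display block, fixed, 170 mm long (x), 52 mm wide (y), 36 mm high, origin at the centre of its underside. Three slots in a row along x, 52 mm apart, each holding a key whose blade width lies along the row.
- showcase: Flat wooden ring showcase, fixed, 250 mm deep (x), 320 mm wide (y), 62 mm high; origin at the centre of its underside, x points away from its front rail. The front rail (nearest the robot, 36 mm deep) is fixed and holds the lock near its right-hand end, 105 mm nearer (-x) and 100 mm to the right (-y) of the origin; behind it, flush with its top, lies the hinged lid.
- keyway (a point): Mouth of the keyway, centred on the face of the brass lock plug (blue ring), 62 mm above the counter. Turns with the plug: z up, x along the slot, y across. Slot 13.5 x 4.3 mm, straight down, chamfered 1.3 to 2 mm. The key slides in freely for 22.5 mm; then its tip pushes a sprung tumbler 5.5 mm (2 to 4 N). Fully home, the collar sits on the plug face (key origin at this point).
- lock (a joint): Turn of the lock plug, rad: 0 locked (slot square to the front rail), growing clockwise from above to 1.57 at its stop. The tumbler bars it until the key is within 1.5 mm of home: press the key down until it begins to turn. It then turns with 0.04 N m and stays where left; the key has 0.11 rad of play in it and, let go, may rise 1.5 mm. The hidden cam frees the lid beyond 1.1 rad.
- lid_pull (a point): Middle of the lid's brass pull, a round bar 11 mm thick, 100 mm long, parallel to the hinge (along the showcase's y), 35 mm above the lid's top face, 15 mm behind the lid's front edge; its legs stand 42 mm either side of the middle. The point moves and turns with the lid.
- lid_hinge (a point): Point on the lid's hinge line, at the far side of the lid, 62 mm above the counter; the line runs along the showcase's y. The pull lies 175 mm from this line horizontally and 35 mm above it when the lid is shut.
- lid (a joint): Opening angle of the lid, rad: 0 shut, 1.2 fully open at its stay; the front edge rises. Lid 320 mm wide, 190 mm deep, 12 mm thick, about 0.4 kg, on a stiff friction hinge (0.55 N m): it stays at any angle and takes about 6 N at the pull to raise. It cannot be raised while locked.
- ring_box: Closed dark teal ring box, loose, 60 x 60 x 44 mm, origin at the centre of its underside. To be left alone.
- ring_cone: White ceramic ring cone with two rings on it, loose, foot 60 mm across, 74 mm high, origin at the centre of its underside. To be left alone.
Not all that is in view belongs to the job. Of the things that look like the key_blue, the smaller one is meant.

How it is judged:
On the way, in this order (a step that is already met when the one before it is completed fails the run):
1. the blue key is fully home in the keyway, its collar within 2 mm of the plug's face (z of key_blue in the frame of keyway below 0.002 m and horizontal distance between key_blue and keyway below 0.004 m), for 0.1 s.
2. the plug is turned beyond 1.2 rad with the blue key in it (value of joint lock above 1.2 rad and distance between key_blue and keyway below 0.006 m), for 0.1 s.
At the end, for the whole second after the job is handed in: The lid stands open by more than 1.0 rad (its stop is at 1.2) and at rest, the lock is still turned beyond 1.15 rad, and the blue key stands upright at rest in the keyway, its collar within 6 mm of the plug's face (value of joint lid above 1 rad and value of joint lock above 1.15 rad and distance between key_blue and keyway below 0.006 m and angle between key_blue's own z axis and vertical below 0.2 rad and velocity of joint lid between -0.05 and 0.05 rad/s and linear speed of key_blue below 0.02 m/s); the robot touches nothing.
It fails at once if the red or the yellow key is moved by more than 20 mm (distance of any of key_red, key_yellow from where it was at the start of the episode above 0.02 m).
It fails at once if the ring box or the ring cone is moved by more than 25 mm (distance of any of ring_box, ring_cone from where it was at the start of the episode above 0.025 m).
It fails at once if the ring cone is tipped over (angle between ring_cone's own z axis and vertical above 0.5 rad).
It also fails if it takes over 58 s, if anything falls off the work surface, if the arm or the gripper's body presses on something with over 40 N, if the wrist force passes 120 N, or if a joint passes its speed limit or range.

## Robot

A 6-joint arm with a two-finger parallel gripper is mounted at the origin on the work surface. World frame = base frame: x ahead of the robot, y to its left, z up, the work surface at z = 0. Lengths are in m, angles in rad, forces in N, time in s.
With the tool pointing down it reaches from about 0.425 to 0.95 m from the base axis. Payload 14.7 kg.
Tool frame: the origin (TCP) lies at the very end of the fingers, on their centre line; the grasp point (between the pads) lies 19 mm behind it (grasp_offset is the distance from the TCP to the grasp point, in m); z points along the fingers, y is the line along which they close (so a half turn about z gives the same grasp; the last joint's range is limited). The gripper opens to 85 mm and grips with 20 to 120 N. Pads are 22 mm wide; open, the fingers measure 114 mm over their backs; the gripper's body (76 mm by 85 mm) begins 54 mm behind the grasp point. The pads swing forward as they close: fully open they stand 13 mm farther back than shut.
Start: joints at [1.177, 0.48, 1.596, -0, 1.065, -0.047], TCP at [0.221, 0.611, 0.231] pointing down, gripper open.
Joint ranges: [-2.75, 2.75], [-0.82, 2.05], [0.23, 2.67], [-1.56, 4.7], [0.09, 2.69], [-2.92, 2.92]. Speed limits (rad/s): [1.89, 1.89, 2.39, 3.01, 3.01, 3.01].

## Interface

Orientations are given as a unit quaternion [w, x, y, z].
In Python, from rig import * gives the robot as it stands.
- The arm moves only by the tool move_arm, never from a script. Its argument "plan" is text: rows parted by semicolons, each of 6 numbers parted by spaces: the shift along the world's x, y, z in m, then the turn, a rotation vector about the world's x, y, z in degrees. A call has 1 to 5 rows; each row shifts and turns the commanded pose from where the row before left it; what a row does not reach is not made up. A row lasts 1/8 s, in which the tool goes at most 62.5 mm and 10.7 degrees, less where a joint would pass 70% of its speed; a pose out of reach is approached as far as the arm can. A call with a gripper value outside its range is refused whole. "grip" is the closure, from -1 (fully open) to 1 (shut), set as the call begins (left out, the last holds). The fingers move at their own pace and stop on an object; the grip force is fixed at half the most. Time passes only in rows, so rows that do not move let the fingers close. It gives the time, the measured TCP pose, the force, the opening and the grip force at its end, in the units of the state.
- sense(): the state, without advancing time (a new reading comes with each control period).
- read_camera(name): name is "scene" or "side" or "wrist"; returns the picture (384x512x3 uint8, blue, green, red); there is no depth.
- camera_info(name): a dict with "mtx" (3x3 intrinsics, pixels), "T" (4x4, takes a point from camera to world coordinates); the wrist camera has in their place "T_tool_cam" (4x4, takes a point from camera to tool coordinates, whose origin is the TCP and whose axes are the flange's). Camera axes: x right, y up, looking along -z (the intrinsics and any distortion apply to the point x, -y, -z); pixel columns grow to the right and rows downward; lengths in m; the calibration is good to about 2 mm. A picture is of the moment at which its call begins: read the wrist's pose just before it. camera_info takes no time and is no camera call.
- job_done(): hands the job in; it is judged then, once.
The state is a dict: "t": time; "q": joint angles; "qvel": joint speeds; "effort": joint torques, N m; "ee_pos": TCP position; "tool_rot": TCP orientation; "ft_force": force on the tool from outside, world axes, zero at the start; "torque": the same for the moment, N m; "opening": finger opening in m; "grasp_force": force on a finger pad.
Only numpy, scipy, OpenCV 4.12 (cv2) and the standard library are available. Lean on these libraries where they do the work, as an engineer would, in place of code of your own. Each camera call takes 0.05 s, during which the arm holds its last target. There are 200 camera calls.

## Working session

There is one attempt and no reset: what is moved stays moved. The work goes in short steps, Python scripts to look and compute and a tool call to move; the robot and the scene stay as the last step left them, time stands still between calls to the robot, and variables do not carry over. Pictures are saved under pics/ and viewed, at most 10 in all, crops included, and the job is handed in when it is done.

Besides the shell and the picture viewer there is one more tool, called after ">>>" in YAML: its name, and indented under it one key for each argument. move_arm: Moves the arm, as the interface text tells. Its arguments: {"type":"object","properties":{"plan":{"type":"string"},"grip":{"type":"number"}},"required":["plan"]}

```bash
mkdir -p pics; ls
python3 - <<'E'
from rig import *
import cv2,numpy as np
s=sense();print(s)
for n in("scene","side","wrist"):
    cv2.imwrite(f"pics/{n}0.png",read_camera(n));i=camera_info(n);print(n,{k:np.round(v,4).tolist() if not isinstance(v,str) else v for k,v in i.items()})
a=np.hstack([cv2.imread("pics/scene0.png"),cv2.imread("pics/side0.png")])
E
```

```text
pics
{'t': 0.0, 'q': array([ 1.17741764e+00,  4.80858077e-01,  1.59688575e+00,  3.92694419e-06,
        1.06508545e+00, -4.66292534e-02]), 'qvel': array([ 5.69267540e-04,  3.18104031e-04,  8.67596993e-04,  1.32016618e-03,
       -7.28622852e-06,  8.18691611e-04]), 'effort': array([-2.37509696e-03, -9.50643897e+01, -4.30177689e+01, -3.59079231e-04,
        1.23636241e-02,  1.14373603e-05]), 'ee_pos': array([0.22073417, 0.61092813, 0.23065093]), 'tool_rot': array([-1.36611795e-04,  1.72508354e-01,  9.85007861e-01, -6.03032389e-04]), 'ft_force': array([-0.5790468 , -0.77988006, -0.006697  ]), 'torque': array([ 0.03085087, -0.03624476,  0.03706097]), 'grasp_force': 0.0, 'opening': 0.08528529346545577}
scene {'mtx': [[409.4929, 0.0, 253.6004], [0.0, 409.4929, 189.501], [0.0, 0.0, 1.0]], 'T': [[-0.8476, -0.3432, 0.4048, 1.025], [0.5304, -0.523, 0.6672, 0.7573], [-0.0172, 0.7802, 0.6253, 0.8074], [0.0, 0.0, 0.0, 1.0]]}
side {'mtx': [[392.1872, 0.0, 253.0233], [0.0, 392.1872, 190.7988], [0.0, 0.0, 1.0]], 'T': [[0.998, 0.0532, -0.0347, 0.5125], [-0.0604, 0.6237, -0.7793, -0.6908], [-0.0198, 0.7799, 0.6256, 0.6514], [0.0, 0.0, 0.0, 1.0]]}
wrist {'mtx': [[295.8506, 0.0, 253.0963], [0.0, 295.8506, 189.8511], [0.0, 0.0, 1.0]], 'T_tool_cam': [[0.0011, 0.9512, 0.3085, 0.0784], [1.0, -0.0011, -0.0002, -0.0001], [0.0001, 0.3085, -0.9512, -0.1438], [0.0, 0.0, 0.0, 1.0]]}
```

View pics/scene0.png

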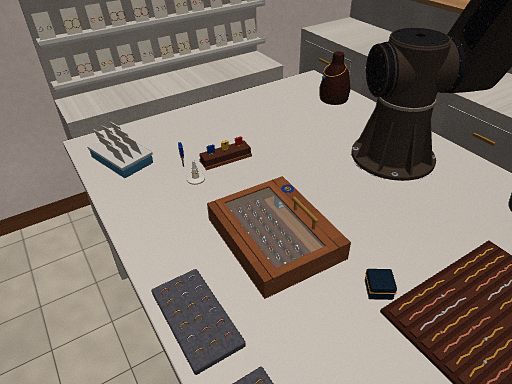

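View pics/side0.png

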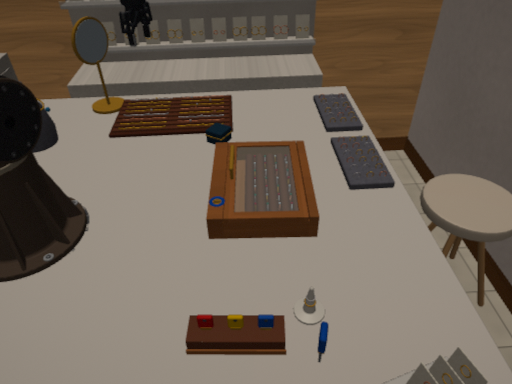

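The scene view shows the block with blue, yellow and red keys (~210,149; 225,145; 239,141), the decoy at (181,152) and the lock ring at (288,188). The side view shows red, yellow and blue keys at (205,321), (235,321) and (266,321), the decoy at (322,338) and the ring at (217,201). Next I triangulate these.

```bash
cat > h.py <<'E'
from rig import *
import cv2,numpy as np
def ray(n,uv,s=None):
    i=camera_info(n)
    if n=="wrist":
        from scipy.spatial.transform import Rotation as R
        w=s["tool_rot"];T=np.eye(4);T[:3,:3]=R.from_quat(np.r_[w[1:],w[0]]).as_matrix();T[:3,3]=s["ee_pos"];T=T@i["T_tool_cam"]
    else: T=np.array(i["T"])
    K=np.array(i["mtx"]);d=np.array([(uv[0]-K[0,2])/K[0,0],-(uv[1]-K[1,2])/K[1,1],-1]);
    d=T[:3,:3]@d;return T[:3,3],d/np.linalg.norm(d)
def plane(n,uv,z,s=None):
    o,d=ray(n,uv,s);return o+d*(z-o[2])/d[2]
def tri(r):
    A=sum(np.eye(3)-np.outer(d,d) for o,d in r);b=sum((np.eye(3)-np.outer(d,d))@o for o,d in r);return np.linalg.solve(A,b)
H={"blue":(105,125),"red":(0,6),"yellow":(22,32)}
def blobs(im,c,amin=15,smin=150,vmin=60):
    m=cv2.inRange(cv2.cvtColor(im,cv2.COLOR_BGR2HSV),(H[c][0],smin,vmin),(H[c][1],255,255))
    n,l,st,ce=cv2.connectedComponentsWithStats(m)
    return [(st[k].tolist(),ce[k].round(1).tolist()) for k in range(1,n) if st[k,4]>=amin],l
E
python3 - <<'E'
from h import *
for n in("scene","side"):
    im=cv2.imread(f"pics/{n}0.png")
    for c in H: print(n,c,blobs(im,c)[0])
E
```

```text
scene blue [([178, 142, 4, 11, 23], [180.0, 146.5]), ([207, 145, 8, 9, 43], [210.3, 149.0]), ([281, 185, 13, 8, 51], [287.0, 188.5])]
scene red [([234, 137, 9, 11, 33], [237.7, 140.8]), ([483, 265, 9, 9, 15], [487.0, 268.5]), ([437, 276, 13, 5, 18], [442.4, 278.8]), ([457, 308, 13, 8, 18], [463.1, 312.2]), ([447, 325, 9, 7, 18], [451.2, 327.9])]
scene yellow []
side blue [([210, 197, 14, 9, 54], [216.6, 201.2]), ([258, 315, 16, 5, 68], [265.3, 317.0]), ([319, 322, 9, 20, 126], [323.3, 332.0])]
side red [([196, 315, 18, 13, 166], [204.4, 320.2])]
side yellow [([228, 315, 15, 13, 166], [235.2, 320.5])]
```

Run:
```python
from h import *
a=cv2.imread("pics/scene0.png")[120:320,170:370];b=cv2.imread("pics/side0.png")[130:360,180:340]
cv2.imwrite("pics/c.png",np.hstack([cv2.resize(a,(400,400)),cv2.resize(b,(400,575))[:400]]))
cv2.imwrite("pics/c.png",np.hstack([cv2.resize(a,(400,400)),cv2.resize(b,(278,400))]))
```

```text
(no output)
```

View pics/c.png

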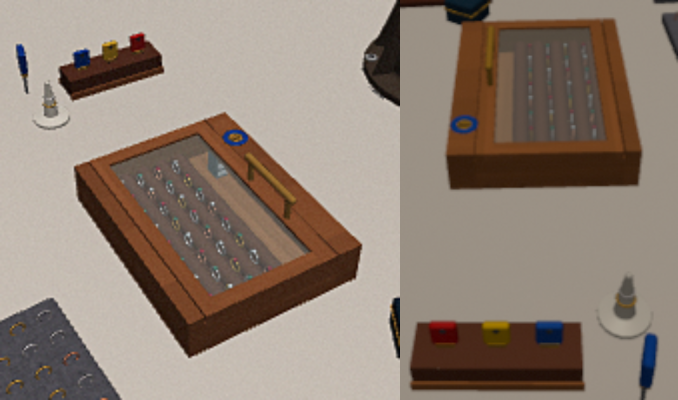

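The crop confirms the three keys, the lock ring, and the pull (scene ~305,213; side ~233,160).

Run:
```python
from h import *
np.set_printoptions(precision=4,suppress=True)
for nm,a,b,z in[("blue",(210.5,149.2),(266,320.5),.057),("red",(238.5,141),(204.8,320.7),.057),("ring",(287.3,188.7),(217,201.5),.062),("pull",(305,213),(233.5,162),.097)]:
    print(nm,tri([ray("scene",a),ray("side",b)]),plane("scene",a,z),plane("side",b,z))
```

```text
blue [ 0.5457 -0.3064  0.0565] [ 0.5455 -0.3057  0.057 ] [ 0.5462 -0.3069  0.057 ]
red [ 0.4409 -0.299   0.0564] [ 0.4411 -0.2982  0.057 ] [ 0.4412 -0.2996  0.057 ]
ring [0.4585 0.0121 0.0613] [0.4584 0.0127 0.062 ] [0.4591 0.0108 0.062 ]
pull [0.4986 0.1423 0.0825] [0.5056 0.1544 0.097 ] [0.5017 0.1184 0.097 ]
```

>>> move_arm:
  plan: "0.05 -0.035 0 0 0 3; 0.05 -0.035 0 0 0 3; 0.05 -0.035 0 0 0 3; 0.05 -0.035 0 0 0 4; 0.05 -0.035 0 0 0 3"
  grip: -1

```text
t: 0.78
ee_pos: [0.4723, 0.4349, 0.2312]
tool_rot: [-0.0, 0.033, 0.999, -0.0]
ft_force: [0.3, 0.7, 0.3]
opening: 0.0854
grasp_force: 0.0
```

>>> move_arm:
  plan: "0 -0.05 0 0 0 0; 0 -0.05 0 0 0 0; 0 -0.05 0 0 0 0; 0 -0.05 0 0 0 0; 0 -0.05 0 0 0 0"

```text
t: 1.4
ee_pos: [0.4706, 0.1847, 0.2313]
tool_rot: [0.0, 0.034, 0.999, -0.0]
ft_force: [0.6, -0.5, -0.0]
opening: 0.0852
grasp_force: 0.0
```

>>> move_arm:
  plan: "0 -0.05 0 0 0 0; 0 -0.05 0 0 0 0; 0 -0.05 0 0 0 0; 0 -0.02 0 0 0 0; 0 0 0 0 0 0"

```text
t: 2.02
ee_pos: [0.4708, 0.0151, 0.2313]
tool_rot: [-0.0, 0.035, 0.999, -0.0]
ft_force: [-0.1, -0.1, 0.1]
opening: 0.0853
grasp_force: 0.0
```

Stopped above the lock to take a close look on the way.

Run:
```python
from h import *
np.set_printoptions(precision=4,suppress=True)
s=sense();im=read_camera("wrist");cv2.imwrite("pics/w1.png",im)
import pickle;pickle.dump(s,open("s1.pkl","wb"))
b,l=blobs(im,"blue",40)
for st,ce in b: print(st,ce,plane("wrist",ce,.062,s))
```

```text
[232, 143, 33, 33, 552] [248.1, 158.7] [0.4582 0.0104 0.062 ]
```

View pics/w1.png

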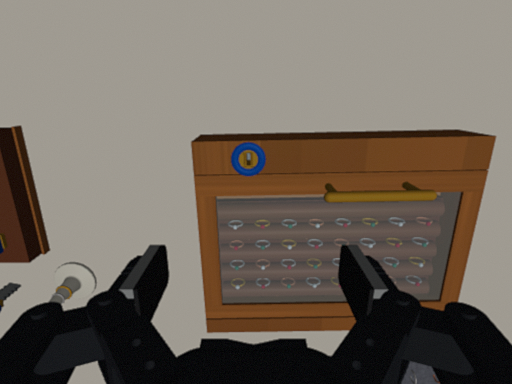

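The wrist view shows the ring at (248,159), with its slot vertical in the image. The rail/lid joint runs (196,175)–(488,170) and the pull (327,196)–(437,195). Now yaw and fine positions.

Run:
```python
from h import *
import pickle
np.set_printoptions(precision=4,suppress=True)
s=pickle.load(open("s1.pkl","rb"));im=cv2.imread("pics/w1.png");g=cv2.cvtColor(im,cv2.COLOR_BGR2GRAY).astype(float)
# joint line: darkest row in band per column
cols=[c for c in range(275,480,4)]
pts=[]
for c in cols:
    r=165+np.argmin(g[165:182,c]);pts.append((c,r))
vx,vy,x0,y0=cv2.fitLine(np.float32(pts),cv2.DIST_HUBER,0,.01,.01).ravel()
P=[plane("wrist",(c,y0+(c-x0)*vy/vx),.062,s) for c in(200,485)];d=P[1]-P[0];print("joint",P,"rail dir deg",np.degrees(np.arctan2(d[1],d[0])))
b,l=blobs(im,"blue",40)
cn=np.argwhere(cv2.inRange(cv2.cvtColor(im,cv2.COLOR_BGR2HSV),(105,150,60),(125,255,255))>0)[:,::-1]
cn=cn[(abs(cn[:,0]-248)<25)&(abs(cn[:,1]-159)<25)]
(e,ax,an)=cv2.fitEllipse(cv2.convexHull(cn.astype(np.int32)));print("ring",e,ax,plane("wrist",e,.062,s))
sub=g[150:170,238:260];print(sub.astype(int)[::2,::2])
m=cv2.inRange(cv2.cvtColor(im,cv2.COLOR_BGR2HSV),(18,140,70),(32,255,255));n,l,st,ce=cv2.connectedComponentsWithStats(m)
for k in range(1,n):
    if st[k,4]>80: 
        print("pull",st[k],ce[k]); x,y,w,h,_=st[k]
        A=plane("wrist",(x,ce[k][1]),.097,s);B=plane("wrist",(x+w,ce[k][1]),.097,s);print(A,B,np.linalg.norm(A-B),(A+B)/2)
```

```text
joint [array([ 0.4722, -0.0434,  0.062 ]), array([0.4879, 0.2665, 0.062 ])] rail dir deg 87.10274319166805
ring (247.96510314941406, 158.7834014892578) (32.75722885131836, 33.43289566040039) [0.4583 0.0102 0.062 ]
[[ 49  48  45  66  91  90  86  58  40  44  56]
 [ 46  50  80  91  88  87  80  91  82  42  45]
 [ 47  85  93  79  78 117  84  84 103  78  42]
 [ 52 100  99  78  75 118  96  83 101  96  44]
 [ 70 100  99  78  77 117  94  82 101 100  53]
 [ 71  99 100  77  62  58  69  81  98 101  51]
 [ 53 101  98  73  71  36  57  83 100  97  42]
 [ 47  81  99  83  71  39  57  82 101  80  42]
 [ 56  53  85  85  85  91  86  81  73  44  48]
 [ 54  57  48  65  83  84  82  62  44  50  50]]
pull [239 151  18  17 197] [247.7411 159.2589]
[0.4508 0.0028 0.097 ] [0.452  0.0199 0.097 ] 0.01720574060408526 [0.4514 0.0113 0.097 ]
pull [ 325  190  112   12 1136] [380.4674 195.8424]
[0.4936 0.085  0.097 ] [0.5012 0.1961 0.097 ] 0.11133303403187766 [0.4974 0.1405 0.097 ]
```

>>> move_arm:
  plan: "0.015 -0.055 0 0 0 0; 0.015 -0.055 0 0 0 0; 0.015 -0.055 0 0 0 0; 0.015 -0.055 0 0 0 0; 0.015 -0.055 0 0 0 0"

```text
t: 2.7
ee_pos: [0.5468, -0.2592, 0.2312]
tool_rot: [0.0, 0.033, 0.999, 0.0]
ft_force: [1.0, 0.8, -0.1]
opening: 0.0852
grasp_force: 0.0
```

>>> move_arm:
  plan: "0 -0.045 -0.03 0 0 0; 0 0 -0.02 0 0 0; 0 0 0 0 0 0"

```text
t: 3.08
ee_pos: [0.5454, -0.3023, 0.1796]
tool_rot: [-0.001, 0.034, 0.999, 0.001]
ft_force: [0.5, -0.3, -0.2]
opening: 0.0855
grasp_force: 0.0
```

Run:
```python
from h import *
np.set_printoptions(precision=4,suppress=True)
s=sense();im=read_camera("wrist");cv2.imwrite("pics/w2.png",im);print(s["ee_pos"])
import pickle;pickle.dump(s,open("s2.pkl","wb"))
for c in H:
  for st,ce in blobs(im,c,80)[0]: print(c,st,ce,plane("wrist",ce,.072,s))
```

```text
[ 0.5454 -0.3023  0.1796]
blue [242, 173, 9, 28, 243] [246.0, 186.8] [ 0.5448 -0.3087  0.072 ]
blue [192, 277, 36, 14, 344] [209.2, 283.6] [ 0.6429 -0.3525  0.072 ]
red [240, 42, 13, 37, 340] [246.0, 59.8] [ 0.4411 -0.301   0.072 ]
yellow [241, 112, 11, 32, 322] [245.8, 127.3] [ 0.4929 -0.305   0.072 ]
```

View pics/w2.png

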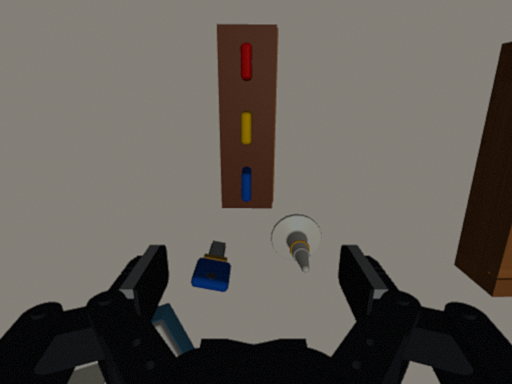

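The wrist view shows red, yellow and blue keys in line at column 246, the cone to the right at (296,240) and the larger decoy lying at (212,272). I check the cone against the finger positions.

Run:
```python
from h import *
import pickle
s=pickle.load(open("s2.pkl","rb"));np.set_printoptions(precision=4,suppress=True)
print(plane("wrist",(296,236),0.005,s),plane("wrist",(306,268),.074,s),plane("wrist",(246,23),.036,s),plane("wrist",(246,208),.036,s))
print([plane("wrist",p,.036,s) for p in((221,208),(272,208))])
```

```text
[ 0.6306 -0.2567  0.005 ] [ 0.6302 -0.2566  0.074 ] [ 0.4081 -0.2994  0.036 ] [ 0.579  -0.3119  0.036 ]
[array([ 0.5772, -0.3379,  0.036 ]), array([ 0.5808, -0.2849,  0.036 ])]
```

>>> move_arm:
  plan: "0 -0.006 -0.045 0 0 0; 0 0 -0.045 0 0 0; 0 0 -0.035 0 0 0; 0 0 -0.012 0 0 0; 0 0 0 0 0 0"

```text
t: 3.75
ee_pos: [0.5465, -0.3092, 0.0449]
tool_rot: [0.0, 0.033, 0.999, -0.0]
ft_force: [0.7, 0.3, 0.2]
opening: 0.0854
grasp_force: 0.0
```

>>> move_arm:
  plan: "0 0 0 0 0 0; 0 0 0 0 0 0; 0 0 0 0 0 0; 0 0 0 0 0 0; 0 0 0 0 0 0"
  grip: 1

```text
t: 4.38
ee_pos: [0.546, -0.3098, 0.0446]
tool_rot: [0.0, 0.034, 0.999, -0.0]
ft_force: [-0.2, 0.7, 5.3]
opening: 0.0077
grasp_force: 60.7
```

>>> move_arm:
  plan: "0 0 0.015 0 0 0; 0 0 0.03 0 0 0; 0 0 0.05 0 0 0; 0 0 0.03 0 0 0; 0 0 0 0 0 0"

```text
t: 5.0
ee_pos: [0.5473, -0.3106, 0.1728]
tool_rot: [0.002, 0.034, 0.999, -0.001]
ft_force: [0.1, 0.7, -1.0]
opening: 0.0082
grasp_force: 60.0
```

Run:
```python
from h import *
s=sense();print(s["ee_pos"],s["ft_force"],s["opening"],s["grasp_force"])
a=read_camera("wrist");b=read_camera("side");cv2.imwrite("pics/w3.png",a);cv2.imwrite("pics/s3.png",b)
x=blobs(b,"blue")[0];print(x,blobs(a,"blue")[0])
cv2.imwrite("pics/c3.png",np.hstack([cv2.resize(a,(420,315)),cv2.resize(b[200:356,190:370],(363,315),interpolation=cv2.INTER_CUBIC)]))
```

```text
[ 0.54727312 -0.31055711  0.17281414] [ 0.08576373  0.70553966 -0.95238741] 0.008219523780428045 59.959571957588196
[([210, 197, 14, 9, 54], [216.6, 201.2]), ([319, 322, 9, 31, 185], [322.8, 336.6])] [([245, 247, 18, 50, 828], [253.1, 271.2]), ([200, 277, 7, 6, 29], [202.8, 279.3])]
```

View pics/c3.png

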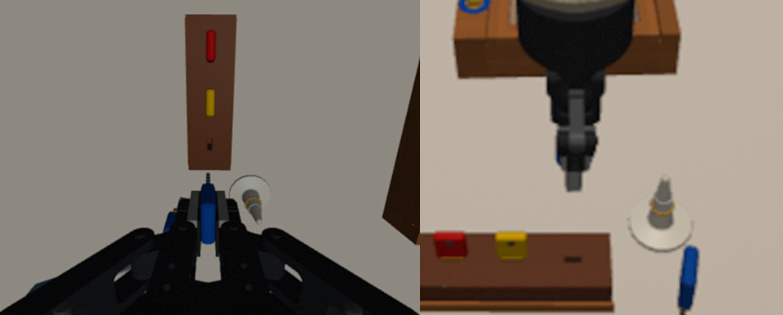

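Key held; the red and yellow keys are undisturbed and the blade is visible under the fingers at about (255,222) of the wrist frame. Next, move to hover over the lock.

>>> move_arm:
  plan: "-0.014 0.055 0 0 0 0; -0.014 0.055 0 0 0 0; -0.014 0.055 0 0 0 0; -0.014 0.055 0 0 0 1; -0.014 0.055 0 0 0 0"

```text
t: 5.72
ee_pos: [0.4745, -0.033, 0.1685]
tool_rot: [-0.001, 0.025, 1.0, 0.0]
ft_force: [0.6, -0.1, -0.8]
opening: 0.0079
grasp_force: 60.0
```

>>> move_arm:
  plan: "-0.018 0.046 0 0 0 0; 0 0 -0.03 0 0 0; 0 0 -0.02 0 0 0; 0 0 -0.008 0 0 0; 0 0 0 0 0 0"

```text
t: 6.35
ee_pos: [0.4574, 0.0112, 0.1108]
tool_rot: [-0.001, 0.025, 1.0, 0.0]
ft_force: [0.8, -0.1, 0.1]
opening: 0.0082
grasp_force: 60.0
```

Run:
```python
from h import *
s=sense();print(s["ee_pos"],s["tool_rot"],s["opening"])
a=read_camera("wrist");b=read_camera("side");c=read_camera("scene")
for n,i in zip("wsc",(a,b,c)): cv2.imwrite(f"pics/{n}4.png",i)
f=lambda i,x,y,w,h,W,Hh:cv2.resize(i[y:y+h,x:x+w],(W,Hh),interpolation=cv2.INTER_CUBIC)
cv2.imwrite("pics/c4.png",np.hstack([f(a,193,130,120,180,400,600),np.vstack([f(b,185,140,80,80,300,300),f(c,250,140,80,80,300,300)])]))
```

```text
[0.45738504 0.01119896 0.1107618 ] [-8.68962601e-04  2.51801732e-02  9.99682551e-01  1.00381680e-05] 0.008236187468223586
```

View pics/c4.png

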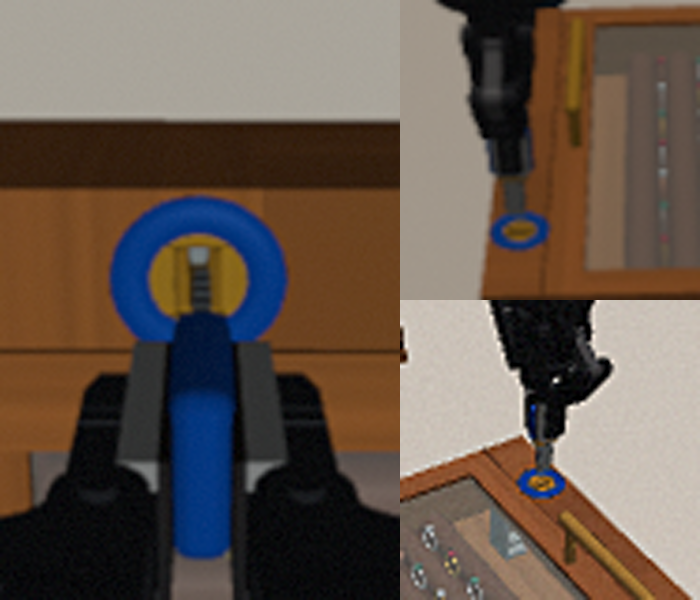

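The wrist crop shows the blade tip over the ring: laterally centred to within about 0.5 mm, tip edge at full-frame pixel (253,208.5), ring centre column 252.7. I work out the fore-aft offset.

Run:
```python
from h import *
np.set_printoptions(precision=4,suppress=True)
s=sense();a=cv2.imread("pics/w4.png")
hsv=cv2.cvtColor(a,cv2.COLOR_BGR2HSV);m=cv2.inRange(hsv,(105,150,60),(125,255,255));m[:185]=0;m[226:]=0
p=np.argwhere(m>0)[:,::-1]; P=np.array([plane("wrist",q,.062,s)[:2] for q in p])
# outer boundary: circle through hull points of rows<226
h=cv2.convexHull(p.astype(np.int32))[:,0];h=h[h[:,1]<222];Q=np.array([plane("wrist",q,.062,s)[:2] for q in h])
A=np.c_[2*Q,np.ones(len(Q))];c=np.linalg.lstsq(A,(Q**2).sum(1),rcond=None)[0];print("ring",c[:2],np.sqrt(c[2]+c[0]**2+c[1]**2))
g=cv2.cvtColor(a,cv2.COLOR_BGR2GRAY);print(g[200:232,249:258])
for r in (207,208.5,210): print(r,plane("wrist",(253,r),.0745,s))
# from other views
for n,t in(("s","side"),("c","scene")):
    b=blobs(cv2.imread(f"pics/{n}4.png"),"blue",8)[0];print(t,b)
```

```text
ring [0.4602 0.0101] 0.01833416692458249
[[ 73  88  95  97  95  91  81  72  54]
 [ 97 102 107 107 106 104 100 100  96]
 [105 105 103 103 103 104 105 107 106]
 [ 89  90  88  89  89  91  91  94  94]
 [ 86 100 108 108 109 103  89  79  73]
 [ 90 107 121 120 120 113  92  77  70]
 [ 89 110 122 121 121 113  92  79  77]
 [ 84 104 123 123 123 110  86  77  78]
 [ 75  89 111 111 112  95  73  78  79]
 [ 69  61  72  73  72  63  63  77  79]
 [ 63  41  43  43  43  44  58  77  79]
 [ 68  42  44  47  49  48  58  76  81]
 [ 75  45  43  44  44  44  51  71  79]
 [ 77  41  33  30  30  32  44  65  79]
 [ 78  44  43  46  45  47  55  71  80]
 [ 77  47  48  46  50  51  54  69  79]
 [ 76  42  34  33  30  31  40  64  78]
 [ 76  44  43  47  48  45  50  69  79]
 [ 75  45  49  55  55  53  56  70  80]
 [ 77  40  34  35  34  34  40  63  81]
 [ 76  43  36  32  34  33  36  62  80]
 [ 85  55  49  49  49  47  52  68  82]
 [ 95  71  48  44  43  43  53  78  90]
 [ 75  58  34  25  27  27  32  57  73]
 [ 38  32  21  19  17  17  21  25  35]
 [ 14  18  17  19  20  18  17  17  17]
 [ 16  16  20  18  17  21  18  21  16]
 [ 17  15  19  20  17  22  19  18  23]
 [ 21  19  23  24  22  19  18  21  19]
 [ 18  14  20  19  22  21  18  21  19]
 [ 19  19  17  19  22  18  21  18  20]
 [ 18  16  22  20  22  18  16  21  22]]
207 [0.4503 0.0113 0.0745]
208.5 [0.4514 0.0112 0.0745]
210 [0.4524 0.0111 0.0745]
side [([210, 197, 14, 9, 54], [216.6, 201.2]), ([320, 322, 8, 21, 126], [323.3, 332.0])]
scene [([111, 198, 175, 145, 12309], [197.7, 266.3]), ([492, 213, 56, 36, 812], [519.6, 231.5]), ([224, 348, 5, 29, 72], [226.4, 362.3]), ([219, 371, 4, 3, 9], [220.9, 371.8]), ([225, 380, 4, 7, 23], [226.5, 382.7]), ([171, 386, 64, 172, 9791], [202.1, 470.3]), ([530, 404, 6, 10, 46], [532.7, 408.2]), ([532, 417, 3, 9, 23], [532.9, 420.7]), ([518, 469, 47, 29, 604], [541.1, 483.4])]
```

Run:
```python
from h import *
import pickle
np.set_printoptions(precision=4,suppress=True)
s=sense();print(plane("wrist",(252.3,203.6),.062,s),s["ee_pos"])
s1=pickle.load(open("s1.pkl","rb"));g=cv2.cvtColor(cv2.imread("pics/w1.png"),cv2.COLOR_BGR2GRAY)
print(g[148:170,244:253]);print([plane("wrist",(248,r),.062,s1)[0] for r in(153,166)])
```

```text
[0.4526 0.0106 0.062 ] [0.4583 0.0111 0.1118]
[[ 46  45  42  40  43  41  42  42  44]
 [ 44  43  50  51  53  54  51  42  40]
 [ 66  77  91  91  90  92  86  71  58]
 [ 92  95  99  96  96  96  96  92  92]
 [ 91  89  88  88  87  84  80  84  91]
 [ 81  80  85  98 106  95  77  73  83]
 [ 79  79  78 100 117 107  84  73  84]
 [ 78  78  77  98 121 114  93  75  84]
 [ 78  77  75  96 118 113  96  74  83]
 [ 76  77  77  94 114 113  94  74  82]
 [ 78  80  77  94 117 114  94  74  82]
 [ 76  77  69  81  96  95  88  75  83]
 [ 77  79  62  52  58  60  69  73  81]
 [ 78  83  68  38  36  41  58  74  84]
 [ 73  84  71  42  36  38  57  74  83]
 [ 79  85  70  38  37  36  56  74  82]
 [ 83  86  71  42  39  40  57  76  82]
 [ 88  91  86  73  71  72  80  89  91]
 [ 85  81  85  91  91  90  86  81  81]
 [ 83  90  94  98  98  98  95  86  77]
 [ 65  78  83  86  84  85  82  72  62]
 [ 48  51  56  59  58  59  57  47  48]]
[np.float64(0.45204390363632563), np.float64(0.4662432073523801)]
```

>>> move_arm:
  plan: "0.0017 -0.0004 0 0 0 0; 0 0 -0.006 0 0 0; 0 0 -0.005 0 0 0; 0 0 -0.005 0 0 0; 0 0 0 0 0 0"

```text
t: 7.12
ee_pos: [0.4592, 0.0109, 0.0948]
tool_rot: [-0.001, 0.025, 1.0, 0.0]
ft_force: [0.2, 0.4, 0.2]
opening: 0.0077
grasp_force: 60.0
```

>>> move_arm:
  plan: "0 0 -0.004 0 0 0; 0 0 -0.004 0 0 0; 0 0 -0.004 0 0 0; 0 0 -0.003 0 0 0; 0 0 0 0 0 0"

```text
t: 7.75
ee_pos: [0.4595, 0.0109, 0.08]
tool_rot: [-0.0, 0.025, 1.0, 0.0]
ft_force: [-0.3, 0.2, -1.0]
opening: 0.0079
grasp_force: 60.0
```

>>> move_arm:
  plan: "0 0 -0.004 0 0 0; 0 0 -0.003 0 0 0; 0 0 -0.002 0 0 0; 0 0 0 0 0 0"

```text
t: 8.25
ee_pos: [0.4596, 0.0109, 0.0712]
tool_rot: [-0.0, 0.025, 1.0, -0.0]
ft_force: [-0.4, -0.4, 2.9]
opening: 0.0082
grasp_force: 60.3
```

Only spring force so far (2.9 N). I press on until the collar seats.

>>> move_arm:
  plan: "0 0 -0.001 0 0 0; 0 0 -0.001 0 0 0; 0 0 0 0 0 0"

```text
t: 8.62
ee_pos: [0.4598, 0.0109, 0.07]
tool_rot: [0.0, 0.025, 1.0, -0.0]
ft_force: [-5.0, -0.1, 23.2]
opening: 0.0078
grasp_force: 63.8
```

>>> move_arm:
  plan: "-0.0002 0 0.0003 0 0 -8; 0 0 0 0 0 -9; 0 0 0 0 0 -9; 0 0 0 0 0 0"

```text
t: 9.12
ee_pos: [0.4597, 0.0104, 0.0702]
tool_rot: [0.001, 0.25, 0.968, -0.0]
ft_force: [-2.8, -9.3, 16.9]
opening: 0.008
grasp_force: 62.5
```

```bash
python3 -c "
from rig import *
s=sense();print(s['ft_force'],s['torque'],s['q'])"
```

```text
[-2.79801103 -9.31156081 16.90166573] [-1.74140163  0.59895215 -0.03201969] [-4.29424889e-02  4.76978322e-01  2.16499889e+00 -1.22902787e-03
  4.98718485e-01 -1.10648428e+00]
```

>>> move_arm:
  plan: "0 -0.0004 0 0 0 -9; 0 0 0 0 0 -9; 0 0 0 0 0 -9; 0 0 0 0 0 0"

```text
t: 9.62
ee_pos: [0.4594, 0.0097, 0.0701]
tool_rot: [0.0, 0.469, 0.883, -0.0]
ft_force: [-5.1, -13.3, 18.0]
opening: 0.0084
grasp_force: 62.8
```

```bash
python3 -c "
from rig import *
s=sense();print(s['ft_force'],s['torque'],s['q'])"
```

```text
[ -5.10619115 -13.25458316  18.00690878] [-2.54390114  0.90500929  0.03035005] [-4.41476126e-02  4.76937543e-01  2.16531040e+00 -1.70904088e-03
  4.99049724e-01 -6.36163147e-01]
```

>>> move_arm:
  plan: "-0.0003 -0.0006 0 0 0 -9; 0 0 0 0 0 -9; 0 0 0 0 0 -9; 0 0 0 0 0 0"

```text
t: 10.12
ee_pos: [0.4588, 0.0093, 0.0701]
tool_rot: [0.0, 0.663, 0.749, -0.0]
ft_force: [-5.3, -12.0, 20.8]
opening: 0.008
grasp_force: 63.1
```

```bash
python3 -c "
from rig import *
s=sense();print(s['ft_force'],s['torque'],s['q'])"
```

```text
[ -5.29219798 -11.96440539  20.78325883] [-2.18567548  1.13529927  0.00409089] [-4.53392851e-02  4.76617032e-01  2.16625404e+00 -1.46206315e-03
  4.98996354e-01 -1.66254804e-01]
```

>>> move_arm:
  plan: "-0.0003 -0.0006 0 0 0 -8; 0 0 0 0 0 -5; 0 0 0 0 0 0"

```text
t: 10.5
ee_pos: [0.4583, 0.0091, 0.0701]
tool_rot: [-0.0, 0.743, 0.669, -0.0]
ft_force: [-5.8, -3.8, 20.3]
opening: 0.0079
grasp_force: 63.1
```

```bash
python3 -c "
from rig import *
s=sense();print(s['ft_force'],s['torque'],s['q'])"
```

```text
[-5.79601696 -3.80610072 20.34094917] [-0.74327435  1.22596547  0.03674772] [-4.61329111e-02  4.76346099e-01  2.16711209e+00 -5.26446985e-04
  4.98750052e-01  5.81741497e-02]
```

>>> move_arm:
  plan: "0 0 0 0 0 -4; 0 0 0 0 0 0"

```text
t: 10.75
ee_pos: [0.458, 0.0092, 0.07]
tool_rot: [-0.0, 0.766, 0.643, -0.0]
ft_force: [-8.1, -1.5, 22.1]
opening: 0.0081
grasp_force: 63.3
```

```bash
python3 -c "
from rig import *
s=sense();print(s['ft_force'],s['torque'],s['q'],s['tool_rot'])"
```

```text
[-8.06529123 -1.47782817 22.06178846] [-0.52318373  1.47241857  0.12568539] [-4.59942345e-02  4.76300017e-01  2.16736670e+00 -3.86752054e-04
  4.99114365e-01  1.27564690e-01] [-3.34700897e-04  7.65621930e-01  6.43290524e-01 -4.99611835e-04]
```

The torque jump to 0.126 N m shows the stop. Release and rise.

>>> move_arm:
  plan: "0.0003 0 0.0008 0 0 0; 0 0 0 0 0 0; 0 0 0 0 0 0; 0 0 0 0 0 0"
  grip: -0.4

```text
t: 11.25
ee_pos: [0.4591, 0.0093, 0.0703]
tool_rot: [-0.0, 0.765, 0.644, -0.0]
ft_force: [-0.3, -0.4, -0.7]
opening: 0.0595
grasp_force: 0.0
```

>>> move_arm:
  plan: "0 0 0.02 0 0 0; 0 0 0.04 0 0 0; 0 0 0.05 0 0 0; 0 0 0.03 0 0 0; 0 0 0 0 0 0"

```text
t: 11.88
ee_pos: [0.4605, 0.0093, 0.2125]
tool_rot: [0.001, 0.765, 0.644, 0.002]
ft_force: [0.1, 0.0, -1.4]
opening: 0.0591
grasp_force: 0.0
```

Run:
```python
from h import *
s=sense();print(s["ee_pos"],s["tool_rot"],s["opening"])
a=read_camera("wrist");b=read_camera("side")
f=lambda i,x,y,w,h,W,Hh:cv2.resize(i[y:y+h,x:x+w],(W,Hh),interpolation=cv2.INTER_CUBIC)
cv2.imwrite("pics/c5.png",np.hstack([f(a,0,0,512,384,480,360),f(b,180,130,100,120,300,360)]))
```

```text
[0.4604658  0.00928973 0.21247673] [0.00146023 0.76528894 0.64368327 0.00159886] 0.059132052953163726
```

View pics/c5.png

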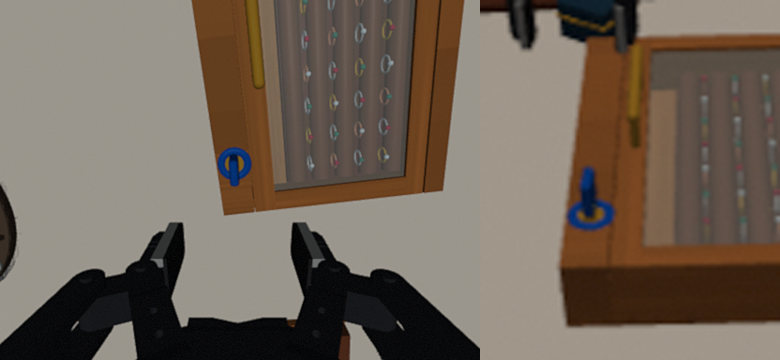

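The key stands in the lock with its head parallel to the rail (wrist crop ~233,165), so it is turned. Next I go to the pull at about (0.497, 0.140, 0.097) with the tool vertical and the closing line across the bar.

>>> move_arm:
  plan: "0.012 0.045 0 0 0 4; 0.012 0.045 0 0 0 3; 0.013 0.041 0 0 0 0; 0 0 0 0 0 0"

```text
t: 12.48
ee_pos: [0.4961, 0.1425, 0.2088]
tool_rot: [-0.001, 0.724, 0.69, -0.001]
ft_force: [-0.3, -0.1, -0.1]
opening: 0.0597
grasp_force: 0.0
```

Run:
```python
from h import *
np.set_printoptions(precision=4,suppress=True)
s=sense();print(s["ee_pos"],s["tool_rot"])
a=read_camera("wrist");cv2.imwrite("pics/w6.png",a)
m=cv2.inRange(cv2.cvtColor(a,cv2.COLOR_BGR2HSV),(18,140,70),(32,255,255));n,l,st,ce=cv2.connectedComponentsWithStats(m)
for k in range(1,n):
    if st[k,4]>150: print(st[k],ce[k],plane("wrist",ce[k],.1,s),[plane("wrist",(ce[k][0],st[k][1]+e*st[k][3]),.1,s) for e in (0,1)])
# path
from math import *
c,sn=cos(radians(-2.9)),sin(radians(-2.9))
p0=None
for k in range(0,26,1):
    th=k*0.05;ph=min(.5*th,radians(35))
    b=np.array([-.175*cos(th)+.035*sin(th)+.175,.175*sin(th)+.035*cos(th)-.035])+.019*np.array([-sin(ph),1-cos(ph)])
    if k%2==0:
        if p0 is not None: d=b-p0;print(round(th,2),np.r_[d[0]*c,d[0]*sn,d[1]].round(4),round(degrees(ph-q),2),b.round(3))
        p0=b;q=ph
```

```text
[0.4961 0.1425 0.2088] [-0.0006  0.7237  0.6901 -0.0007]
[ 248  129   13  117 1353] [253.68   185.6711] [0.4971 0.1432 0.1   ] [array([0.4994, 0.1931, 0.1   ]), array([0.4944, 0.0829, 0.1   ])]
0.1 [ 0.0034 -0.0002  0.0173] 2.86 [0.003 0.017]
0.2 [ 0.0051 -0.0003  0.0168] 2.86 [0.009 0.034]
0.3 [ 0.0068 -0.0003  0.0162] 2.86 [0.015 0.05 ]
0.4 [ 0.0083 -0.0004  0.0154] 2.86 [0.024 0.066]
0.5 [ 0.0098 -0.0005  0.0144] 2.86 [0.034 0.08 ]
0.6 [ 0.0112 -0.0006  0.0133] 2.86 [0.045 0.094]
0.7 [ 0.0125 -0.0006  0.0121] 2.86 [0.057 0.106]
0.8 [ 0.0136 -0.0007  0.0108] 2.86 [0.071 0.116]
0.9 [ 0.0146 -0.0007  0.0093] 2.86 [0.085 0.126]
1.0 [ 0.0154 -0.0008  0.0078] 2.86 [0.101 0.133]
1.1 [ 0.0161 -0.0008  0.0061] 2.86 [0.117 0.14 ]
1.2 [ 0.0166 -0.0008  0.0045] 2.86 [0.133 0.144]
```

>>> move_arm:
  plan: "0.001 -0.003 -0.05 0 0 0; 0 0 -0.05 0 0 0; 0 0 -0.022 0 0 0; 0 0 -0.008 0 0 0; 0 0 0 0 0 0"

```text
t: 13.15
ee_pos: [0.4968, 0.1367, 0.0802]
tool_rot: [-0.0, 0.725, 0.689, -0.0]
ft_force: [-0.6, -0.3, -0.1]
opening: 0.0597
grasp_force: 0.0
```

>>> move_arm:
  plan: "0 0 0 0 0 0; 0 0 0 0 0 0; 0 0 0 0 0 0; 0 0 0 0 0 0"
  grip: 1

```text
t: 13.65
ee_pos: [0.4963, 0.1374, 0.0811]
tool_rot: [-0.0, 0.725, 0.689, -0.0]
ft_force: [-7.3, 1.7, 14.0]
opening: 0.0088
grasp_force: 58.6
```

>>> move_arm:
  plan: "0.0015 0 0.0087 0 1.4 0; 0.002 0 0.0086 0 1.4 0; 0.0025 0 0.0084 0 1.4 0; 0.0026 0 0.0084 0 1.4 0; 0 0 0 0 0 0"

```text
t: 14.28
ee_pos: [0.5048, 0.137, 0.1148]
tool_rot: [-0.034, 0.724, 0.688, -0.036]
ft_force: [-5.6, -2.9, 2.4]
opening: 0.0089
grasp_force: 59.6
```

>>> move_arm:
  plan: "0.0068 -0.0003 0.0162 0 2.9 0; 0.0083 -0.0004 0.0154 0 2.9 0; 0.0098 -0.0005 0.0144 0 2.9 0; 0.0112 -0.0006 0.0133 0 2.9 0; 0 0 0 0 0 0"

```text
t: 14.9
ee_pos: [0.541, 0.135, 0.1747]
tool_rot: [-0.104, 0.716, 0.681, -0.11]
ft_force: [-10.1, -3.4, 9.9]
opening: 0.0085
grasp_force: 60.5
```

>>> move_arm:
  plan: "0.0125 -0.0006 0.0121 0 2.9 0; 0.0136 -0.0007 0.0108 0 2.9 0; 0.0146 -0.0007 0.0093 0 2.9 0; 0.0154 -0.0008 0.0078 0 2.9 0; 0 0 0 0 0 0"

```text
t: 15.52
ee_pos: [0.5974, 0.132, 0.2154]
tool_rot: [-0.172, 0.702, 0.667, -0.182]
ft_force: [-8.8, -5.7, 20.6]
opening: 0.0089
grasp_force: 61.8
```

>>> move_arm:
  plan: "0.0161 -0.0008 0.0075 0 2.9 0; 0.0125 -0.0006 0.0045 0 2 0; 0 0 0 0 0 0"

```text
t: 15.9
ee_pos: [0.6269, 0.1305, 0.2259]
tool_rot: [-0.2, 0.694, 0.659, -0.211]
ft_force: [-0.7, -6.6, 4.4]
opening: 0.0087
grasp_force: 61.7
```

Run:
```python
from h import *
s=sense();print(s["ee_pos"],s["ft_force"],s["torque"])
b=read_camera("side");c=read_camera("scene")
f=lambda i,x,y,w,h,W,Hh:cv2.resize(i[y:y+h,x:x+w],(W,Hh),interpolation=cv2.INTER_CUBIC)
cv2.imwrite("pics/c7.png",np.hstack([f(b,170,60,190,200,390,410),f(c,190,80,190,200,390,410)]))
```

```text
[0.62687525 0.13048042 0.22589377] [-0.71814004 -6.56487973  4.40541453] [-0.76831011  0.45685069  0.61058882]
```

View pics/c7.png

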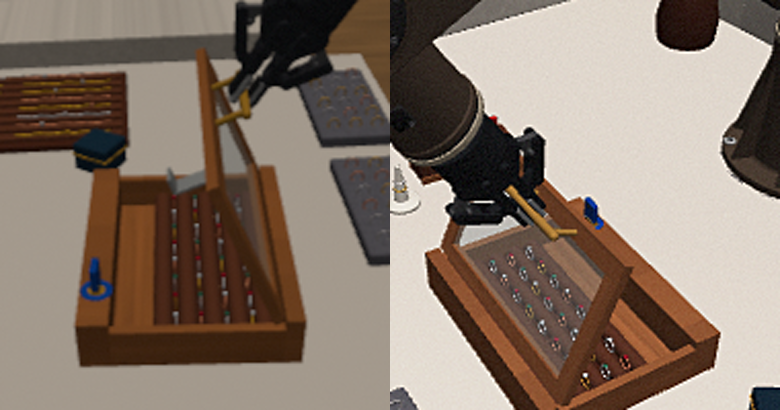

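The lid stands nearly fully open (about 1.17 rad), the bar is in the grip and the key stands in the lock. A last nudge to the stay, then release.

>>> move_arm:
  plan: "0.004 -0.0002 0.001 0 0 0; 0 0 0 0 0 0"

```text
t: 16.25
ee_pos: [0.6301, 0.1303, 0.2266]
tool_rot: [-0.2, 0.694, 0.659, -0.211]
ft_force: [-1.7, -7.1, -2.1]
opening: 0.0086
grasp_force: 61.0
```

>>> move_arm:
  plan: "0 0 0 0 0 0; 0 0 0 0 0 0; 0 0 0 0 0 0; 0 0 0 0 0 0"
  grip: -0.4

```text
t: 16.75
ee_pos: [0.6305, 0.1312, 0.2269]
tool_rot: [-0.2, 0.693, 0.66, -0.21]
ft_force: [0.3, -0.4, 0.3]
opening: 0.0597
grasp_force: 0.0
```

>>> move_arm:
  plan: "0.011 0 0.0165 0 0 0; 0.0165 0 0.025 0 0 0; 0.022 0 0.033 0 0 0; 0.022 0 0.033 0 0 0; 0 0 0 0 0 0"

```text
t: 17.38
ee_pos: [0.7037, 0.1311, 0.3363]
tool_rot: [-0.198, 0.694, 0.66, -0.208]
ft_force: [0.5, -0.6, -0.4]
opening: 0.0595
grasp_force: 0.0
```

Run:
```python
from h import *
s=sense();print(s["ee_pos"],s["ft_force"])
b=read_camera("side");c=read_camera("scene")
f=lambda i,x,y,w,h,W,Hh:cv2.resize(i[y:y+h,x:x+w],(W,Hh),interpolation=cv2.INTER_CUBIC)
cv2.imwrite("pics/c8.png",np.hstack([f(b,170,60,190,200,390,410),f(c,190,80,190,200,390,410)]))
```

```text
[0.70367783 0.13110935 0.33627008] [ 0.47707945 -0.63193345 -0.386053  ]
```

View pics/c8.png

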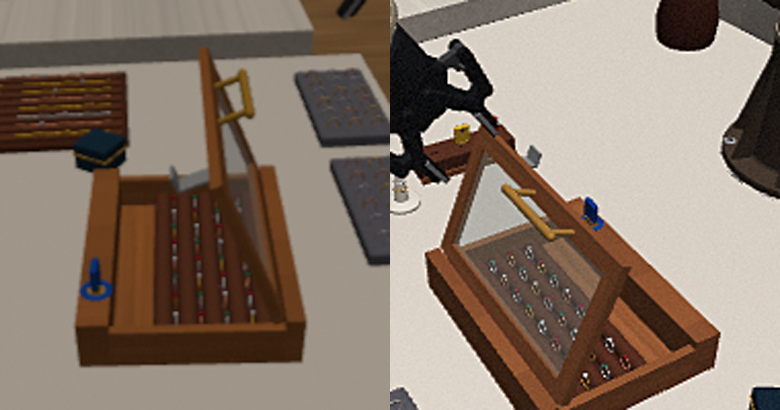

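The lid stands open by itself, the key is upright and turned in the lock, and the gripper is clear. Handing in.

```bash
python3 -c "
from rig import *
print(job_done())"
```

```text
the job is handed in; nothing more can be done
None
```

The job is handed in (no verdict came back): the blue key stands upright in the lock, turned to its stop, the lid stays open at about 1.2 rad (estimated from the tool position), and the robot is clear of everything.

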